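Hang the sample hanger on the rail and slide it to the marker

TASK

Take the blue sample hanger and hook it over the bench rail at the yellow section, so that it sits astride the bar. Then slide it along the rail, without lifting it off, until it is centred over the red marker, and leave it hanging there level. Do not disturb the orange hanger.

Things in the scene. Friction and masses are not known exactly. Their poses are not given: they have to be found in the camera images.
- blue_hanger: Blue tent-shaped hanger (to move), 50 mm long (y, its ridge), x -36 to +25 mm, 98 tall, 0.12 kg, open below: 33 mm wide inside at the feet, 13 under the roof, whose flat underside is 50 mm over the origin (centre of the feet's underside; z up). Two capped tubes on its -x side. Grip tab on top, centred: 14 thick (x), 44 long (y), z 58 to 98 mm. Stands on the desk, z = 0.
- orange_hanger: Orange hanger, same shape, size and origin as the blue one, standing on the desk near it; which of the two stands where varies. To be left alone.
- rail: Fixed rail: level aluminium bar on posts over a grey base plate 70 x 380 x 12 mm. Origin: centre of the base's underside; y along the bar, z up. Bar 10 mm thick (x), y -180 to 180, z 85 to 115 mm. Posts under the bar at y -170, 170. Yellow section: y -135 to -65 mm, at the robot's right. A hanger seated astride has its origin 65 mm above this origin, the two y axes parallel.
- mark: Red marker block, 66 x 14 x 22 mm (x, y, z), white line across its top, fixed on the rail's base under the bar, well below a hanging hanger. Origin: centre of its underside, 12 mm above the desk; axes parallel to the rail's. It lies between y = 20 and 120 mm of the rail; the hanger's centre must come over its y.
Not all that is in view belongs to the job. There is more than one size of the blue_hanger; the job needs the smaller.

How it is judged:
By the outcome, as a careful person would: the job done as asked, in the order asked, and still so for the second after the job is handed in, with the robot touching nothing.
It also fails if it takes over 48 s, if anything falls off the work surface, if the arm or the gripper's body presses on something with over 40 N, if the wrist force passes 120 N, or if a joint passes its speed limit or range.

ROBOT

A 6-joint arm with a two-finger parallel gripper is mounted at the origin on a cart in front of the work surface, level with it; the furniture and walls round the work are solid. World frame = base frame: x ahead of the robot, y to its left, z up, the work surface at z = 0. Lengths are in m, angles in rad, forces in N, time in s.
With the tool pointing down it reaches from about 0.35 to 0.775 m from the base axis. Payload 5.5 kg.
Tool frame: the origin (TCP) lies between the finger pads; the fingertips stand env.nose_length ahead of it and the grasp point (between the pads) lies 8 mm behind it (env.nose_length is the distance from the TCP to the fingertips, in m); z points along the fingers, y is the direction in which the jaws open and shut (so a half turn about z gives the same grasp; the last joint's range is limited). The gripper opens to 85 mm and grips with 20 to 120 N. Pads are 22 mm wide; open, the fingers measure 114 mm over their backs; the gripper's body (76 mm by 85 mm) begins 54 mm behind the grasp point. The pads swing forward as they close: fully open they stand 13 mm farther back than shut.
Start: joints at [-1.261, 0.313, 0.046, 1.304, 0, 1.431], TCP at [0.25, -0.518, 0.242] pointing down, gripper open.
Joint ranges: [-2.76, 2.76], [-0.86, 1.69], [-1.03, 1.26], [-2.2, 2.34], [-1.47, 1.5], [-3.14, 3.14]. Speed limits (rad/s): [2.57, 2.57, 3.14, 3.14, 3.14, 3.14].

INTERFACE

Orientations are given as a unit quaternion [w, x, y, z].
In Python, from workcell import env gives the robot as it stands. The module is installed in compiled form; this text tells all that it offers.
- The arm moves only by the shell command python3 -m creep 'ROWS' [FORCE]. ROWS is a JSON object of lists of equal length, an entry for each row: "hand": the finger opening in mm, from 0 to 85.4; "delta_pos": the shift along the tool's x, y, z scaled (see below), a list of three; "turn": the turn about the tool's z scaled (see below). In form: {"hand": [hand, ...], "delta_pos": [[dx, dy, dz], ...], "turn": [turn, ...]}. A call has exactly 5 rows; each row shifts and turns the commanded pose from where the row before left it, along the tool's axes as they then stand; what a row does not reach is not made up. The controller multiplies each number of a shift by 0.8 m and each number of a turn by 5 degrees. A row lasts 1/12 s, in which the tool goes at most 41.7 mm and 7.16 degrees, less where a joint would pass 70% of its speed; a pose out of reach is approached as far as the arm can. A call with a number of a shift or a turn outside -1 to 1 is refused whole. A call with a gripper value outside its range is refused whole. The fingers move at their own pace and stop on an object; FORCE is the grip in N (left out, the last holds). Time passes only in rows, so rows that do not move let the fingers close, or fill a call up. It gives the time, the measured TCP pose, the force and the opening at its end, in the units of the state.
- env.get_state(): the state, without advancing time (a new reading comes with each control period).
- env.read_camera(name): name is "scene" or "top"; returns a dict with "pixels" (480x640x3 uint8, red, green, blue), "depth" (480x640 float32, m along the optical axis (not along the pixel's ray), 0 where there is no reading), "fx", "fy", "cx", "cy" (pixels), "D" ([k1, k2, p1, p2, k3] as OpenCV has them; the pictures are not rectified), "origin" and "orientation" of the camera in the world. Camera axes: x right, y down, z forward; pixel columns grow to the right and rows downward; lengths in m; the calibration is good to about 2 mm. A picture is of the moment at which its call begins.
- env.hand_in(): hands the job in, once; it reports no verdict.
Trained networks look in the newest picture that a camera, given by its name, has taken for a name from the list of things; names that differ only in an ending like _2 or _b are one class to them, and where a whole thing is asked for, a point or a joint stands for the part that bears it (a point fixed in the world has none). Each returns a list of dicts, best first, with "score" (0 to 1); they miss things now and then, are a little off and sometimes report something else, mostly with a low value. They report only what shows in the picture. A call takes as long as a camera call. They do not tell look-alikes from the thing itself.
- env.find_in(camera, target): "location" ([row, column] in pixels, amid what is visible of it).
- env.pinpoint(camera, target): "location" ([row, column] in pixels: a listed point, or the origin of a listed thing).
The state is a dict: "clock": time; "joint_pos": joint angles; "qvel": joint speeds; "tau": joint torques, N m; "tcp_pos": TCP position; "orientation": TCP orientation; "wrist_force": force on the tool from outside, world axes, zero at the start; "ft_torque": the same for the moment, N m; "finger_gap": finger opening in m.
Only numpy, scipy, OpenCV 4.12 (cv2) and the standard library are available. Lean on these libraries where they do the work, as an engineer would, in place of code of your own. Each camera call takes 0.05 s, during which the arm holds its last target.

## Working session

There is one attempt and no reset: what is moved stays moved. The work goes in short steps, Python scripts to look and compute and a shell command to move; the robot and the scene stay as the last step left them, time stands still between calls to the robot, and variables do not carry over. Pictures are saved under pics/ and viewed, and the job is handed in when it is done.

```bash
mkdir -p pics
cat > h.py <<'E'
import numpy as np, cv2
from scipy.spatial.transform import Rotation as R
from workcell import env
def q2R(q): return R.from_quat([q[1],q[2],q[3],q[0]]).as_matrix()
def cloud(c):
    H,W=c['depth'].shape
    v,u=np.mgrid[0:H,0:W]
    K=np.array([[c['fx'],0,c['cx']],[0,c['fy'],c['cy']],[0,0,1]])
    p=cv2.undistortPoints(np.stack([u,v],-1).reshape(-1,1,2).astype(np.float64),K,np.array(c['D'])).reshape(H,W,2)
    d=c['depth']
    P=np.dstack([p[...,0]*d,p[...,1]*d,d])
    Wd=P@q2R(c['orientation']).T+np.array(c['origin'])
    Wd[d==0]=np.nan
    return Wd
def save(c,n): cv2.imwrite('pics/'+n,cv2.cvtColor(c['pixels'],cv2.COLOR_RGB2BGR))
E
python3 - <<'E'
from h import *
import pickle
s=env.get_state(); print(s, env.nose_length)
for n in ['scene','top']:
    c=env.read_camera(n); save(c,n+'0.png'); pickle.dump(c,open(n+'0.pkl','wb')); print(n,c['origin'],c['orientation'],c['fx'],c['D'])
    for t in ['blue_hanger','orange_hanger','rail','mark']: print(t,[(np.round(x['location']),round(x['score'],2)) for x in env.find_in(n,t)])
print(env.get_state()['clock'])
E
```

```text
{'clock': 0.0, 'joint_pos': array([-1.26058772e+00,  3.14030576e-01,  4.49540889e-02,  1.30362531e+00,
        4.46108481e-06,  1.43122299e+00]), 'qvel': array([ 0.00190185, -0.00057384,  0.00101084,  0.00117267,  0.00042541,
       -0.00036748]), 'tau': array([-1.24599523e-03, -4.80614913e+01,  2.98538929e+01,  1.90518686e-02,
       -4.01173875e-04,  6.62350431e-06]), 'tcp_pos': array([ 0.24984031, -0.51731483,  0.24138153]), 'orientation': array([-9.49460042e-04,  9.74817985e-01,  2.22999976e-01, -7.89641243e-05]), 'wrist_force': array([ 0.06224284, -1.54577726,  0.53909208]), 'ft_torque': array([-0.02406184, -0.05751733,  0.03935918]), 'finger_gap': 0.08545501766445499} 0.011
scene [0.08426839 0.78537844 0.50132632] [ 0.10282094 -0.20818185  0.8492159  -0.47425786] 494.3907336669705 [-0.10078118  0.          0.          0.          0.        ]
blue_hanger [(array([287., 327.]), 0.6), (array([210., 329.]), 0.58)]
orange_hanger [(array([188., 366.]), 0.91)]
rail [(array([287., 219.]), 0.74)]
mark [(array([326., 180.]), 0.68)]
top [0.23034752 0.13034671 0.96712787] [ 0.06981662 -0.70168093  0.70612359 -0.06449025] 456.47937914980025 [-0.07221642  0.          0.          0.          0.        ]
blue_hanger [(array([229., 377.]), 0.79), (array([286., 268.]), 0.62)]
orange_hanger [(array([238., 442.]), 0.87)]
rail [(array([212., 257.]), 0.66)]
mark [(array([210., 196.]), 0.45), (array([237., 443.]), 0.25)]
0.5
```

View pics/scene0.png

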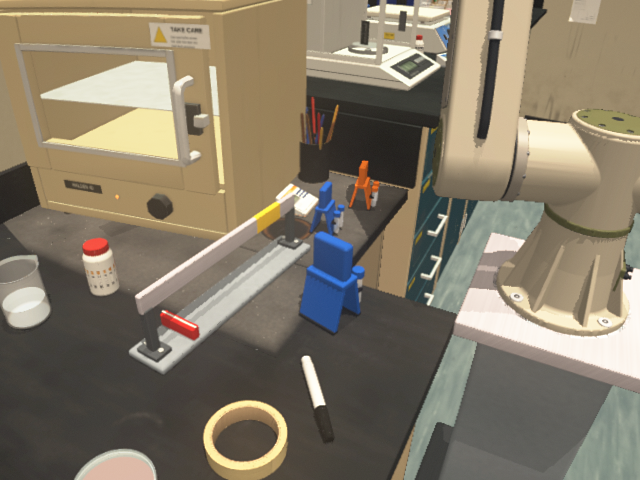

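View pics/top0.png

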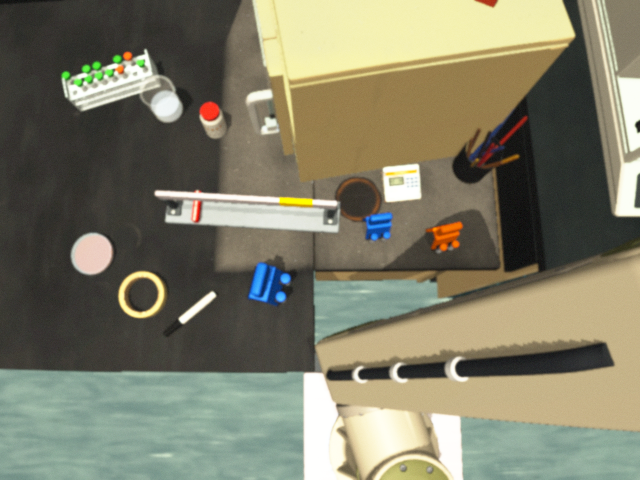

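The scene picture shows two blue hangers: one at row 287, col 327, large and near, and one at row 210, col 329, next to the orange one. In the top picture they are at (286, 268) and (229, 377), with orange at (238, 442). I'll measure both blues for size.

Run:
```python
from h import *
import pickle
for n in ['top','scene']:
    c=pickle.load(open(n+'0.pkl','rb')); W=cloud(c)
    hsv=cv2.cvtColor(c['pixels'],cv2.COLOR_RGB2HSV)
    M={'blue':(hsv[...,0]>100)&(hsv[...,0]<125)&(hsv[...,1]>150)&(hsv[...,2]>60),
       'orange':(hsv[...,0]>5)&(hsv[...,0]<14)&(hsv[...,1]>200)&(hsv[...,2]>100),
       'red':((hsv[...,0]<4)|(hsv[...,0]>175))&(hsv[...,1]>170)&(hsv[...,2]>80),
       'yellow':(hsv[...,0]>20)&(hsv[...,0]<30)&(hsv[...,1]>220)&(hsv[...,2]>150)}
    for k,m in M.items():
        nn,l,st,ce=cv2.connectedComponentsWithStats(m.astype(np.uint8))
        for i in range(1,nn):
            if st[i,4]<60: continue
            P=W[l==i]; P=P[~np.isnan(P[:,0])]
            if len(P)<20: continue
            print(n,k,np.round(ce[i]),st[i,4],'lo',np.round(np.percentile(P,2,axis=0),3),'hi',np.round(np.percentile(P,98,axis=0),3))
            T=P[P[:,2]>np.percentile(P[:,2],98)-0.008]
            if k in('blue','orange','red'):
                r=cv2.minAreaRect((T[:,:2]*1000).astype(np.float32)); print('   top',np.round(r[0],1),np.round(r[1],1),round(r[2],1), np.round(np.median(T[:,2]),4))
c=pickle.load(open('top0.pkl','rb'))
cv2.imwrite('pics/crop.png',cv2.resize(cv2.cvtColor(c['pixels'],cv2.COLOR_RGB2BGR)[150:310,150:500],None,fx=2.2,fy=2.2,interpolation=cv2.INTER_CUBIC))
W=cloud(c)
# bar top
m=(W[...,2]>0.105)&(W[...,2]<0.125)&(W[...,0]>0.3)
m[:, :150]=0;m[:,345:]=0;m[:185]=0;m[215:]=0
P=W[m]; print(len(P),P.min(0),P.max(0),np.median(P[:,2]))
r=cv2.minAreaRect((P[:,:2]*1000).astype(np.float32)); print(r)
r=cv2.fitLine((P[:,:2]*1000).astype(np.float32),cv2.DIST_HUBER,0,.01,.01); print(r.ravel(),np.degrees(np.arctan2(r[1],r[0])))
# base plate
for (v,u) in [(215,170),(230,170),(212,250),(228,250),(215,330),(230,330),(228,342),(200,340),(195,160)]: print(v,u,W[v,u])
```

```text
top blue [378. 226.] 577 lo [ 0.421 -0.019  0.012] hi [0.46  0.027 0.098]
   top [453.2   4.1] [13.8 42.6] 6.1 0.0953
top blue [268. 284.] 1216 lo [0.291 0.189 0.   ] hi [0.356 0.264 0.139]
   top [327.7 237.8] [20.  61.9] 77.3 0.1362
top orange [445. 236.] 469 lo [ 0.398 -0.161  0.004] hi [ 0.452 -0.107  0.097]
   top [ 431.9 -134.8] [14.2 44.2] 14.0 0.0944
top red [209. 110.] 254 lo [ 0.672  0.338 -0.003] hi [0.757 0.39  0.088]
   top [691.  355.4] [37.9 37.4] 45.1 0.0841
top red [513. 130.] 160 lo [ 0.607 -0.274  0.087] hi [ 0.637 -0.249  0.178]
   top [ 625.1 -267.1] [7.2 9.2] 61.2 0.1758
top red [487. 154.] 105 lo [ 0.572 -0.248  0.025] hi [ 0.612 -0.202  0.163]
   top [ 575.7 -204.3] [4.9 3.1] 35.4 0.1612
top yellow [295. 204.] 82 lo [0.475 0.142 0.098] hi [0.48  0.201 0.114]
scene blue [326. 187.] 77 lo [ 0.447 -0.013  0.092] hi [0.46  0.025 0.099]
   top [453.7   6.1] [11.8 41.8] 6.3 0.0972
scene blue [332. 279.] 3928 lo [ 0.292 -0.001  0.009] hi [0.444 0.273 0.139]
   top [328.  239.8] [20.8 61.1] 74.8 0.1375
scene orange [363. 178.] 296 lo [ 0.414 -0.156  0.029] hi [ 0.441 
[... 269 characters left out ...]
7] [65.6 12.7] 2.1 0.032
1031 [0.47165252 0.09196054 0.105023  ] [0.50742081 0.44805593 0.11772396] 0.11214817240791464
((489.6116943359375, 270.0874938964844), (357.3279724121094, 12.137535095214844), 85.84866333007812)
[7.2767094e-02 9.9734896e-01 4.8790674e+02 2.6715793e+02] [85.82706]
215 170 [0.48150599 0.4489831  0.01354127]
230 170 [ 0.45136124  0.45193292 -0.00105148]
212 250 [0.48733161 0.27446427 0.01036139]
228 250 [ 0.45444846  0.27546439 -0.00151751]
215 330 [0.47037654 0.10204348 0.04428385]
230 330 [0.4462463  0.1013859  0.00914606]
228 342 [ 0.45368422  0.07470855 -0.0048327 ]
200 340 [ 5.15806154e-01  7.82482176e-02 -6.40794741e-05]
195 160 [0.49640824 0.43840988 0.112388  ]
```

View pics/crop.png

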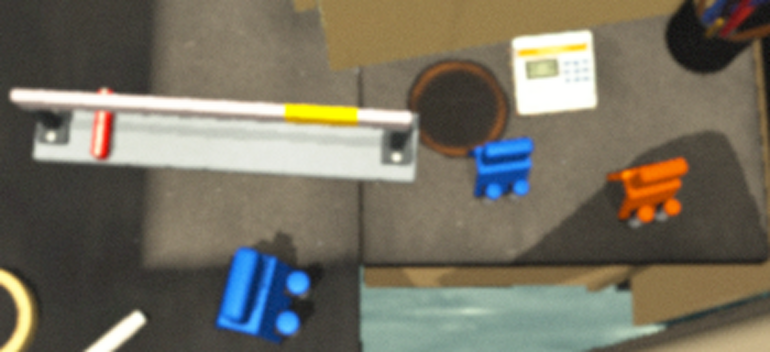

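Candidates for blue_hanger:
- Top (229, 377): tab 14 x 43 mm, 0.097 m tall. This is the small one.
- Top (286, 268): tab 20 x 62 mm, 0.138 m tall. This is the larger size.
- Orange at (238, 442) is the wrong colour.

I choose (229, 377). The crop confirms it, with the tubes on its low-x side. Next I'll refine the rail and marker and check clearances.

Run:
```python
from h import *
import pickle
ya=np.array([0.0728,0.9973])
for n in ['top','scene']:
    c=pickle.load(open(n+'0.pkl','rb')); W=cloud(c)
    hsv=cv2.cvtColor(c['pixels'],cv2.COLOR_RGB2HSV)
    X,Y,Z=W[...,0],W[...,1],W[...,2]
    m=(Z>0.108)&(Z<0.12)&(X>.46)&(X<.52)&(Y>.08)&(Y<.46)
    P=W[m][:,:2]*1000
    r=cv2.fitLine(P.astype(np.float32),cv2.DIST_HUBER,0,.01,.01).ravel(); print(n,'bar line',r,np.degrees(np.arctan2(r[1],r[0])))
    s=P@ya; print(' along range',np.percentile(s,[0.5,99.5]),'mid',np.percentile(s,[.5,99.5]).mean(),'z',np.median(W[m][:,2]), 'x at y270',r[2]+(270-r[3])*r[0]/r[1])
    base=(Z>0.006)&(Z<0.018)&(X>.42)&(X<.56)&(Y>.06)&(Y<.48)
    P=W[base][:,:2]*1000
    rr=cv2.minAreaRect(P.astype(np.float32)); print(' base',rr)
    red=((hsv[...,0]<8)|(hsv[...,0]>172))&(hsv[...,1]>120)&(hsv[...,2]>60)&(X>.42)&(X<.56)&(Y>.3)&(Y<.45)&(Z>.015)&(Z<.06)
    P=W[red]; s=P[:,:2]@ya*1000; print(' red',len(P),np.percentile(s,[1,50,99]),s.mean(),np.median(P,axis=0))
    yl=(hsv[...,0]>18)&(hsv[...,0]<32)&(hsv[...,1]>180)&(hsv[...,2]>120)&(Z>.08)&(Z<.12)&(X>.45)&(X<.52)&(Y>.08)&(Y<.3)
    P=W[yl]; s=P[:,:2]@ya*1000; print(' yellow',len(P),np.percentile(s,[1,50,99]))
    for t in ['mark','rail','blue_hanger']:
        for o in env.pinpoint(n,t): print(' pin',t,np.round(o['location'],1),round(o['score'],2))
    # oven extents z 0.15-0.35
    for lo,hi in [(.05,.12),(.12,.2),(.2,.3),(.3,.45)]:
        for ylo in np.arange(-.1,.5,.1):
            o=(Z>lo)&(Z<hi)&(Y>ylo)&(Y<ylo+.1)&(X>.5)&(X<1)
            if o.sum()>20: print('  oven z',lo,hi,'y',round(ylo,2),'xmin',np.percentile(X[o],1).round(3),o.sum())
```

```text
top bar line [7.2637029e-02 9.9735844e-01 4.8846045e+02 2.6727609e+02] 85.83453
 along range [127.9171632  480.96384825] mid 304.4405057258323 z 0.11238799690619072 x at y270 488.65884
 base ((479.28790283203125, 271.5223083496094), (380.3548278808594, 67.4287109375), 88.59431457519531)
 red 90 [415.05256722 417.8734881  429.00580986] 418.91217041600993 [0.48865226 0.38353387 0.02989594]
 yellow 244 [175.09907317 205.52100166 235.6283231 ]
 pin mark [229.6 373.9] 0.68
 pin mark [207.9 198.6] 0.61
 pin blue_hanger [228.5 375.6] 0.65
  oven z 0.05 0.12 y -0.1 xmin 0.58 569
  oven z 0.05 0.12 y 0.0 xmin 0.562 598
  oven z 0.05 0.12 y 0.1 xmin 0.55 530
  oven z 0.05 0.12 y 0.2 xmin 0.788 50
  oven z 0.05 0.12 y 0.3 xmin 0.501 492
  oven z 0.05 0.12 y 0.4 xmin 0.5 715
  oven z 0.12 0.2 y -0.1 xmin 0.579 843
  oven z 0.12 0.2 y 0.0 xmin 0.562 862
  oven z 0.12 0.2 y 0.1 xmin 0.551 922
  oven z 0.12 0.2 y 0.2 xmin 0.582 153
  oven z 0.2 0.3 y -0.1 xmin 0.58 1450
  oven z 0.2 0.3 y 0.0 xmin 0.562 1476
  oven z 0.2 0.3 y 0.1 xmin 0.551 1332
  oven z 0.2 0.3 y 0.2 xmin 0.563 550
  oven z 0.3 0
[... 745 characters left out ...]
 -0.1 xmin 0.581 530
  oven z 0.05 0.12 y 0.0 xmin 0.563 687
  oven z 0.05 0.12 y 0.1 xmin 0.551 3330
  oven z 0.05 0.12 y 0.2 xmin 0.677 3341
  oven z 0.05 0.12 y 0.3 xmin 0.501 888
  oven z 0.05 0.12 y 0.4 xmin 0.5 1925
  oven z 0.12 0.2 y -0.1 xmin 0.581 1474
  oven z 0.12 0.2 y 0.0 xmin 0.563 2500
  oven z 0.12 0.2 y 0.1 xmin 0.551 2883
  oven z 0.12 0.2 y 0.2 xmin 0.611 5458
  oven z 0.2 0.3 y -0.1 xmin 0.581 1621
  oven z 0.2 0.3 y 0.0 xmin 0.563 2618
  oven z 0.2 0.3 y 0.1 xmin 0.552 5127
  oven z 0.2 0.3 y 0.2 xmin 0.565 3154
  oven z 0.3 0.45 y -0.1 xmin 0.581 1308
  oven z 0.3 0.45 y 0.0 xmin 0.563 1853
  oven z 0.3 0.45 y 0.1 xmin 0.552 6173
  oven z 0.3 0.45 y 0.2 xmin 0.585 9784
```

```bash
python3 -m creep '{"hand":[85,85,85,85,85],"delta_pos":[[0.02,-0.02,0],[0.034,-0.032,0],[0.034,-0.032,0],[0.034,-0.032,0],[0.034,-0.032,0]],"turn":[0,0,0,0,0]}'; python3 -m creep '{"hand":[85,85,85,85,85],"delta_pos":[[0.034,-0.032,0],[0.034,-0.032,0],[0.034,-0.032,0],[0.034,-0.032,0],[0.034,-0.032,0]],"turn":[0,0,0,0,0]}'
```

```text
clock: 1.22
tcp_pos: [0.3111, -0.3555, 0.2423]
orientation: [0.0, 0.975, 0.223, 0.0]
wrist_force: [0.1, 0.7, -0.7]
finger_gap: 0.0852
clock: 1.63
tcp_pos: [0.378, -0.1809, 0.2426]
orientation: [0.0, 0.975, 0.223, 0.0]
wrist_force: [1.1, 0.1, -0.7]
finger_gap: 0.085
```

```bash
python3 -m creep '{"hand":[70,70,70,60,60],"delta_pos":[[0.034,-0.032,0],[0.034,-0.032,0],[0.034,-0.032,0],[0.034,-0.032,0],[0.03,-0.024,0]],"turn":[0,0,0,0,0]}'; python3 -m creep '{"hand":[60,60,60,60,60],"delta_pos":[[0,0,0],[0,0,0],[0,0,0],[0,0,0],[0,0,0]],"turn":[-1,-1,-1,-1,-1]}'; python3 -m creep '{"hand":[60,60,60,60,60],"delta_pos":[[0,0,0],[0,0,0],[0,0,0],[0,0,0],[0,0,0]],"turn":[-1,-1,-1,-1,-1]}';python3 -m creep '{"hand":[60,60,60,60,60],"delta_pos":[[0,0,0],[0,0,0],[0,0,0],[0,0,0],[0,0,0]],"turn":[-1,-1,-1,-1,0]}'
```

```text
clock: 2.05
tcp_pos: [0.4446, -0.0128, 0.2426]
orientation: [0.0, 0.975, 0.224, 0.0]
wrist_force: [0.4, -0.2, -0.2]
finger_gap: 0.0602
clock: 2.47
tcp_pos: [0.4445, -0.0151, 0.2424]
orientation: [0.0, 0.902, 0.431, 0.0]
wrist_force: [-0.2, -0.4, 0.0]
finger_gap: 0.0602
clock: 2.88
tcp_pos: [0.4445, -0.0153, 0.2424]
orientation: [0.0, 0.788, 0.616, 0.0]
wrist_force: [0.1, 0.7, -0.6]
finger_gap: 0.06
clock: 3.3
tcp_pos: [0.4445, -0.0153, 0.2424]
orientation: [0.0, 0.67, 0.743, 0.0]
wrist_force: [1.1, -0.3, 0.1]
finger_gap: 0.0601
```

```bash
cat > to.py <<'E'
import sys
from h import *
s=env.get_state(); Rm=q2R(s['orientation'])
a=np.degrees(np.arctan2(Rm[1,0],Rm[0,0]))
t=np.array([float(x) for x in sys.argv[1:4]])
d=Rm.T@(t-s['tcp_pos'])/0.8
print('tcp',s['tcp_pos'].round(4),'a',a.round(2),'units',d.round(4),'turn total',((a-float(sys.argv[4]))/5).round(2), 'F',s['wrist_force'].round(1),'gap',round(s['finger_gap'],4),'t',s['clock'],'j',s['joint_pos'].round(2))
E
python3 to.py 0.4535 0.005 0.2 96.1
```

```text
tcp [ 0.4445 -0.0153  0.2424] a 95.89 units [0.0241 0.0138 0.053 ] turn total -0.04 F [ 1.1 -0.3  0.1] gap 0.0601 t 3.3 j [-0.22  0.06 -0.27  1.24 -0.    1.25]
```

```bash
python3 - <<'E'
from h import *
import pickle
for n in ['top','scene']:
    W=cloud(pickle.load(open(n+'0.pkl','rb'))).reshape(-1,3)
    th=np.radians(6.1); xa=np.array([np.cos(th),np.sin(th)]); yA=np.array([-np.sin(th),np.cos(th)])
    d=W[:,:2]-[.4535,.005]; u=d@xa*1000; v=d@yA*1000
    for lo in range(-42,36,6):
        m=(u>lo)&(u<lo+6)&(abs(v)<28)
        if m.sum(): print(n,lo,m.sum(),np.percentile(W[m,2],[50,97]).round(3))
E
python3 -m creep '{"hand":[60,60,60,60,60],"delta_pos":[[0.012,0.007,0.01],[0.012,0.007,0.02],[0,0,0.02],[0,0,0.02],[0,0,0]],"turn":[0,0,0,0,0]}'; python3 to.py 0.4535 0.005 0.074 96.1
```

```text
top -42 102 [-0.003  0.002]
top -36 132 [0.001 0.053]
top -30 91 [0.029 0.053]
top -24 57 [0.014 0.049]
top -18 145 [0.037 0.056]
top -12 166 [0.059 0.094]
top -6 105 [0.094 0.099]
top 0 85 [0.095 0.098]
top 6 30 [0.042 0.094]
top 12 22 [-0.001  0.047]
top 18 8 [0.001 0.003]
top 24 23 [-0.001  0.002]
top 30 65 [-0.002  0.001]
scene -42 37 [-0.     0.001]
scene -36 129 [0.022 0.052]
scene -30 136 [0.029 0.053]
scene -24 69 [0.015 0.053]
scene -18 97 [0.03  0.046]
scene -12 119 [0.052 0.068]
scene -6 220 [0.078 0.098]
scene 0 111 [0.072 0.098]
scene 6 75 [0.044 0.097]
scene 12 125 [0.019 0.056]
scene 18 57 [0.004 0.019]
scene 24 13 [0.    0.003]
scene 30 27 [0.    0.001]
clock: 3.72
tcp_pos: [0.4518, 0.006, 0.1831]
orientation: [-0.002, 0.671, 0.741, -0.001]
wrist_force: [-0.6, 0.4, -0.1]
finger_gap: 0.0598
tcp [0.4518 0.006  0.1831] a 95.69 units [-0.0016  0.0027  0.1363] turn total -0.08 F [-0.6  0.4 -0.1] gap 0.0598 t 3.7167 j [-0.16  0.11 -0.36  1.11  0.    1.31]
```

```bash
python3 -m creep '{"hand":[60,60,60,60,60],"delta_pos":[[0,0.001,0.03],[0,0.001,0.03],[0,0,0.03],[0,0,0.02],[0,0,0]],"turn":[-0.1,0,0,0,0]}'; python3 to.py 0.4535 0.005 0.074 96.1
python3 - <<'E'
from h import *
c=env.read_camera('scene'); cv2.imwrite('pics/s1.png',cv2.resize(cv2.cvtColor(c['pixels'],cv2.COLOR_RGB2BGR)[80:300,230:470],None,fx=2.5,fy=2.5))
E
```

```text
clock: 4.13
tcp_pos: [0.4531, 0.0057, 0.0957]
orientation: [-0.002, 0.668, 0.744, -0.001]
wrist_force: [0.7, 1.0, -0.2]
finger_gap: 0.0599
tcp [0.4531 0.0057 0.0957] a 96.19 units [-0.001   0.0006  0.0271] turn total 0.02 F [ 0.7  1.  -0.2] gap 0.0599 t 4.1333 j [-0.16  0.19 -0.5   0.89  0.    1.3 ]
```

View pics/s1.png

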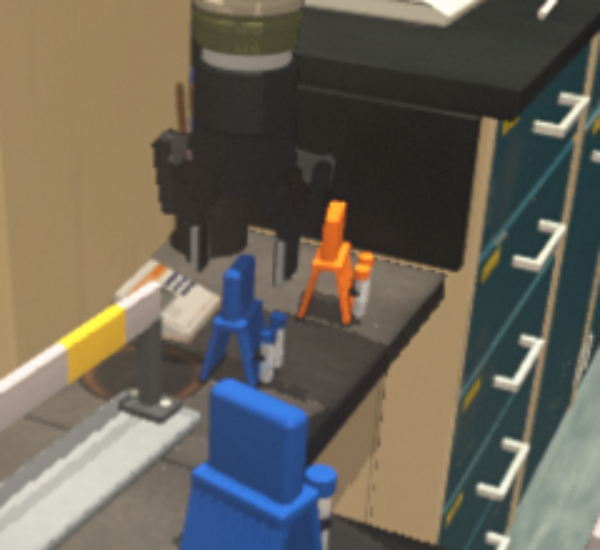

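The picture shows the open jaws straddling the small blue hanger's tab (crop about col 240, row 270). The orange hanger is clear behind them. I'll go down the rest and close.

```bash
python3 -m creep '{"hand":[60,60,60,60,60],"delta_pos":[[-0.001,0,0.013],[0,0,0.013],[0,0,0],[0,0,0],[0,0,0]],"turn":[0,0,0,0,0]}'; python3 to.py 0.4535 0.005 0.074 96.1
python3 -m creep '{"hand":[10,10,10,10,10],"delta_pos":[[0,0,0],[0,0,0],[0,0,0],[0,0,0],[0,0,0]],"turn":[0,0,0,0,0]}' 35;python3 -m creep '{"hand":[10,10,10,10,10],"delta_pos":[[0,0,0],[0,0,0],[0,0,0],[0,0,0],[0,0,0]],"turn":[0,0,0,0,0]}'; python3 to.py 0.4535 0.005 0.22 96.1
```

```text
clock: 4.6
tcp_pos: [0.4563, 0.0042, 0.0788]
orientation: [0.001, 0.667, 0.745, 0.0]
wrist_force: [1.5, -0.4, 0.8]
finger_gap: 0.0601
tcp [0.4563 0.0042 0.0788] a 96.25 units [ 0.0014 -0.0034  0.006 ] turn total 0.03 F [ 1.5 -0.4  0.8] gap 0.0601 t 4.6 j [-0.17  0.21 -0.52  0.84 -0.    1.29]
clock: 5.02
tcp_pos: [0.4556, 0.0042, 0.0778]
orientation: [0.0, 0.667, 0.745, 0.0]
wrist_force: [-0.9, -0.1, 3.2]
finger_gap: 0.0135
clock: 5.43
tcp_pos: [0.4556, 0.0042, 0.0778]
orientation: [0.0, 0.667, 0.745, 0.0]
wrist_force: [-0.8, -0.2, 5.3]
finger_gap: 0.0139
tcp [0.4556 0.0042 0.0778] a 96.27 units [ 0.0012 -0.0024 -0.1778] turn total 0.03 F [-0.8 -0.2  5.3] gap 0.0139 t 5.4333 j [-0.17  0.21 -0.53  0.84 -0.    1.29]
```

```bash
python3 -m creep '{"hand":[10,10,10,10,10],"delta_pos":[[0,0,-0.01],[0,0,-0.03],[0,0,-0.04],[0,0,-0.04],[0,0,-0.04]],"turn":[0,0,0,0,0]}';python3 -m creep '{"hand":[10,10,10,10,10],"delta_pos":[[0,0,-0.025],[0,0,-0.005],[0,0,0],[0,0,0],[0,0,0]],"turn":[0,0,0.7,0.7,0.7]}';  python3 to.py 0.4809 0.172 0.228 85.85
```

```text
clock: 5.85
tcp_pos: [0.4545, 0.0044, 0.2067]
orientation: [-0.001, 0.667, 0.745, -0.0]
wrist_force: [0.5, -0.5, -1.4]
finger_gap: 0.0135
clock: 6.27
tcp_pos: [0.4547, 0.0044, 0.2285]
orientation: [-0.001, 0.734, 0.679, -0.001]
wrist_force: [0.1, -0.4, -1.3]
finger_gap: 0.0134
tcp [0.4547 0.0044 0.2285] a 85.6 units [0.2114 0.0166 0.0006] turn total -0.05 F [ 0.1 -0.4 -1.3] gap 0.0134 t 6.2667 j [-0.17  0.09 -0.27  1.21 -0.    1.48]
```

Run:
```python
from h import *
c=env.read_camera('scene'); save(c,'s2.png')
```

```text
(no output)
```

View pics/s2.png

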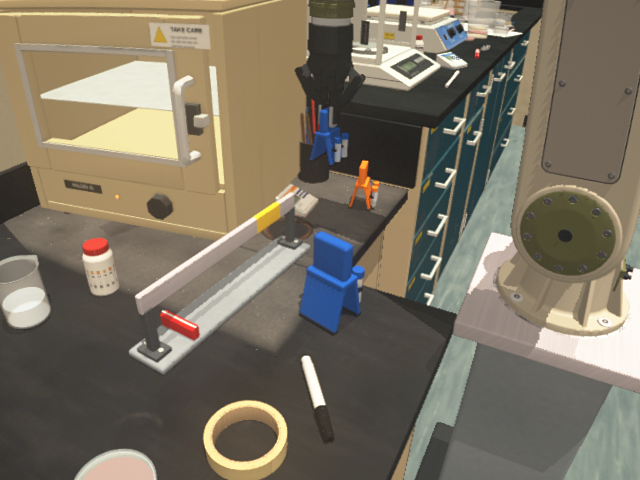

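The blue hanger is held level (row 140, col 325), and the orange one (185, 363) is where it was. Now I'll move over the yellow section.

```bash
python3 -m creep '{"hand":[10,10,10,10,10],"delta_pos":[[0.015,0.001,0],[0.03,0.002,0],[0.03,0.002,0],[0.03,0.003,0],[0.03,0.003,0]],"turn":[0,0,0,0,0]}';python3 -m creep '{"hand":[10,10,10,10,10],"delta_pos":[[0.03,0.002,0],[0.03,0.002,0],[0.016,0.001,0],[0,0,0],[0,0,0]],"turn":[-0.05,0,0,0,0]}';  python3 to.py 0.4809 0.172 0.228 85.85
python3 - <<'E'
from h import *
import pickle
ya=np.array([0.0728,0.9973]); xa=np.array([.9973,-.0728])
for n in ['scene','top']:
    c=env.read_camera(n); save(c,n+'3.png'); W=cloud(c); pickle.dump(c,open(n+'3.pkl','wb'))
    hsv=cv2.cvtColor(c['pixels'],cv2.COLOR_RGB2HSV)
    m=(hsv[...,0]>100)&(hsv[...,0]<125)&(hsv[...,1]>150)&(hsv[...,2]>60)&(W[...,0]>.4)&(W[...,1]>.1)&(W[...,1]<.25)
    P=W[m]; print(n,len(P),'s',np.percentile(P[:,:2]@ya,[2,98]).round(4),'x',np.percentile(P[:,:2]@xa,[2,98]).round(4),'z',np.percentile(P[:,2],[1,99]).round(4))
E
```

```text
clock: 6.73
tcp_pos: [0.4715, 0.1122, 0.2283]
orientation: [-0.001, 0.732, 0.681, -0.001]
wrist_force: [0.6, 0.1, -1.3]
finger_gap: 0.0132
clock: 7.15
tcp_pos: [0.4798, 0.1718, 0.2285]
orientation: [-0.0, 0.731, 0.683, -0.001]
wrist_force: [0.5, -0.9, -1.6]
finger_gap: 0.0134
tcp [0.4798 0.1718 0.2285] a 86.14 units [0.0003 0.0013 0.0007] turn total 0.06 F [ 0.5 -0.9 -1.6] gap 0.0134 t 7.15 j [ 0.19  0.19 -0.15  1.23 -0.    1.82]
scene 257 s [0.1912 0.2302] x [0.4312 0.4725] z [0.1796 0.2496]Traceback (most recent call last):
  File "<stdin>", line 8, in <module>
    return _quantile_unchecked(
        a, q, axis, out, overwrite_input, method, keepdims, weights)
    return _ureduce(a,
                    func=_quantile_ureduce_func,
    ...<5 lines>...
                    overwrite_input=overwrite_input,
                    method=method)
    r = func(a, **kwargs)
    result = _quantile(arr,
                       quantiles=q,
    ...<2 lines>...
                       out=out,
                       weights=wgt)
    slices_having_nans = np.isnan(arr[-1, ...])
                                  ~~~^^^^^^^^^
IndexError: index -1 is out of bounds for axis 0 with size 0
```

View pics/scene3.png

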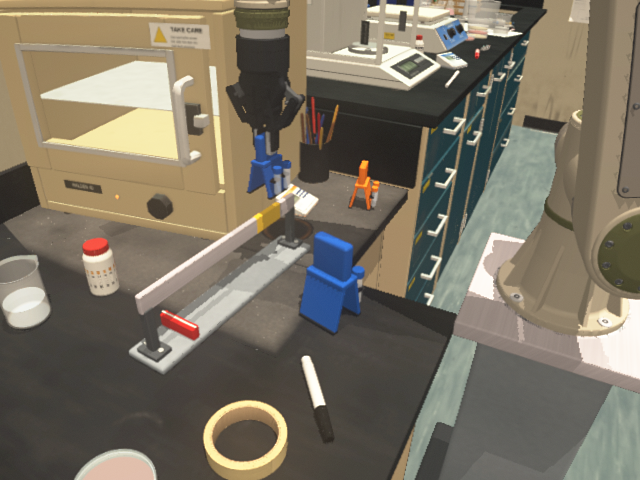

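View pics/top3.png

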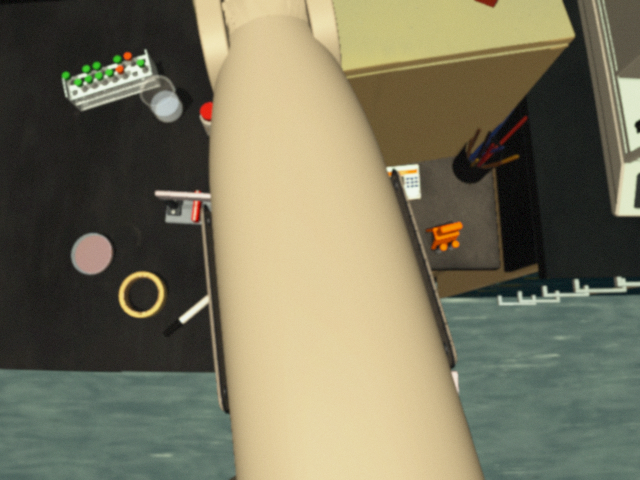

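Run:
```python
from h import *
import pickle
ya=np.array([0.0728,0.9973]); xa=np.array([.9973,-.0728])
c=pickle.load(open('scene3.pkl','rb')); W=cloud(c)
hsv=cv2.cvtColor(c['pixels'],cv2.COLOR_RGB2HSV)
m=(hsv[...,0]>100)&(hsv[...,0]<125)&(hsv[...,1]>130)&(hsv[...,2]>40)&(W[...,0]>.4)&(W[...,1]>.1)&(W[...,1]<.25)&(W[...,2]>.12)
P=W[m]; S=P[:,:2]@ya*1000; X=P[:,:2]@xa*1000;Z=P[:,2]*1000
for z in range(145,260,8):
    k=(Z>z)&(Z<z+8)
    if k.sum()>2: print(z,k.sum(),'x',X[k].min().round(1),X[k].max().round(1),'s',S[k].min().round(1),S[k].max().round(1))
X,Y,Z=W[...,0],W[...,1],W[...,2]
b=(Z>0.100)&(Z<0.12)&(X>.46)&(X<.52)&(Y>.12)&(Y<.46)
xx=W[b][:,:2]@xa*1000; ss=W[b][:,:2]@ya*1000
for s in range(150,480,40):
    k=(ss>s)&(ss<s+40); print('bar',s,k.sum(),np.percentile(xx[k],[3,50,97]).round(1), W[b][k,2].max().round(4))
cv2.imwrite('pics/s3.png',cv2.resize(cv2.cvtColor(c['pixels'],cv2.COLOR_RGB2BGR)[80:300,180:400],None,fx=2.7,fy=2.7,interpolation=cv2.INTER_CUBIC))
```

```text
153 15 x 442.3 484.1 s 222.7 230.6
161 19 x 443.9 482.6 s 221.7 233.0
169 22 x 446.5 481.9 s 223.4 231.3
177 37 x 447.5 479.9 s 212.3 230.8
185 60 x 449.5 479.0 s 185.6 231.6
193 116 x 428.3 477.3 s 180.9 232.0
201 211 x 429.7 476.4 s 182.9 232.2
209 67 x 454.6 473.7 s 190.2 230.6
217 43 x 458.3 468.4 s 217.7 228.4
225 40 x 457.7 469.5 s 218.9 228.3
233 46 x 458.2 471.5 s 218.2 227.7
241 54 x 457.8 472.5 s 218.3 227.4
249 12 x 460.3 467.4 s 211.0 225.7
bar 150 136 [464.2 466.3 474. ] 0.1162
bar 190 168 [464.  466.  473.3] 0.1161
bar 230 189 [464.5 466.3 473.7] 0.116
bar 270 198 [463.3 465.8 472.8] 0.1159
bar 310 232 [463.2 465.2 472.5] 0.1166
bar 350 261 [463.5 465.3 472.1] 0.1157
bar 390 296 [463.7 465.7 472.9] 0.1168
bar 430 338 [463.7 465.6 472.3] 0.1172
bar 470 172 [463.6 465.8 472.9] 0.1159
```

View pics/s3.png

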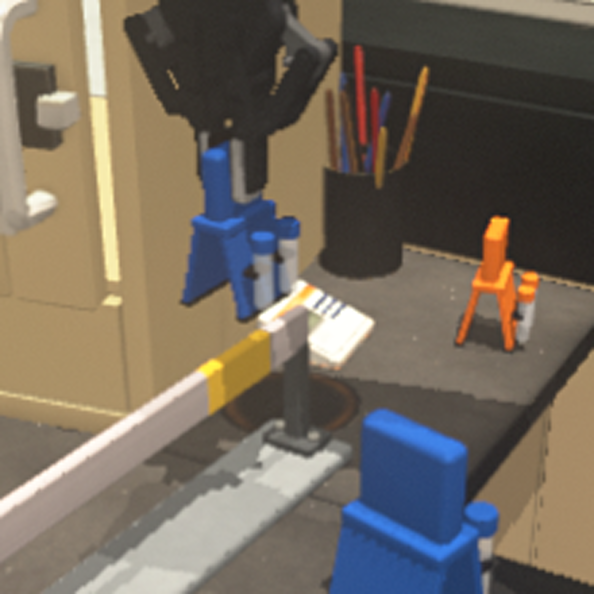

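```bash
python3 -m creep '{"hand":[10,10,10,10,10],"delta_pos":[[0,0.004,0],[0,0,0.01],[0,0,0.015],[0,0,0.01],[0,0,0]],"turn":[0.06,0,0,0,0]}'
python3 - <<'E'
from h import *
c=env.read_camera('scene'); cv2.imwrite('pics/s4.png',cv2.resize(cv2.cvtColor(c['pixels'],cv2.COLOR_RGB2BGR)[100:280,180:360],None,fx=3.3,fy=3.3,interpolation=cv2.INTER_CUBIC))
E
python3 to.py 0.4835 0.172 0.1428 85.85
```

```text
clock: 7.67
tcp_pos: [0.4824, 0.1706, 0.1993]
orientation: [-0.001, 0.733, 0.68, -0.002]
wrist_force: [-1.1, -0.7, -1.7]
finger_gap: 0.0136
tcp [0.4827 0.1708 0.2002] a 85.67 units [0.0016 0.001  0.0718] turn total -0.04 F [ 0.6  0.  -0.9] gap 0.0133 t 7.7167 j [ 0.18  0.21 -0.19  1.17 -0.    1.83]
```

View pics/s4.png

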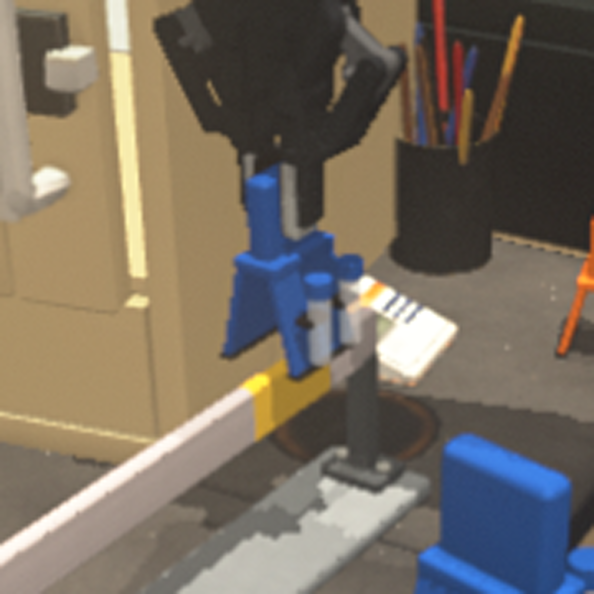

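```bash
python3 -m creep '{"hand":[10,10,10,10,10],"delta_pos":[[0.0015,0.001,0.01],[0,0,0.012],[0,0,0.012],[0,0,0.01],[0,0,0]],"turn":[0,0,0,0,0]}'
python3 - <<'E'
from h import *
c=env.read_camera('scene'); cv2.imwrite('pics/s5.png',cv2.resize(cv2.cvtColor(c['pixels'],cv2.COLOR_RGB2BGR)[120:300,180:360],None,fx=3.3,fy=3.3,interpolation=cv2.INTER_CUBIC))
E
python3 to.py 0.4835 0.172 0.1428 85.85
```

```text
clock: 8.13
tcp_pos: [0.4831, 0.1724, 0.1639]
orientation: [-0.001, 0.733, 0.68, -0.002]
wrist_force: [-1.9, 0.2, -1.6]
finger_gap: 0.0136
tcp [0.4835 0.1725 0.1649] a 85.73 units [-0.0006  0.0001  0.0276] turn total -0.02 F [-0.1 -0.3 -0.3] gap 0.0137 t 8.1833 j [ 0.19  0.23 -0.25  1.09 -0.    1.83]
```

View pics/s5.png

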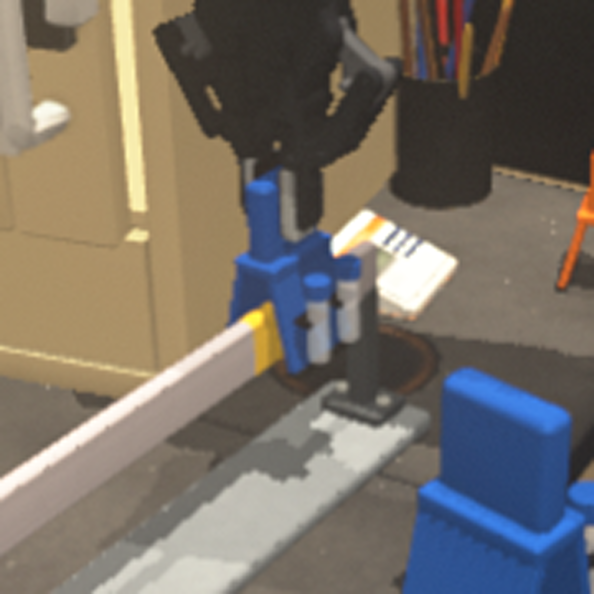

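The hanger straddles the bar, with the bar between its legs at crop (270, 320). I'll creep down to the seat and watch the force.

```bash
python3 -m creep '{"hand":[10,10,10,10,10],"delta_pos":[[0,0,0.006],[0,0,0.005],[0,0,0.005],[0,0,0.003],[0,0,0]],"turn":[0,0,0,0,0]}';python3 to.py 0.4835 0.172 0.1428 85.85;python3 -m creep '{"hand":[10,10,10,10,10],"delta_pos":[[0,0,0.002],[0,0,0.002],[0,0,0.001],[0,0,0],[0,0,0]],"turn":[0,0,0,0,0]}';python3 to.py 0.4835 0.172 0.1428 85.85
```

```text
clock: 8.6
tcp_pos: [0.4841, 0.1725, 0.1505]
orientation: [-0.0, 0.733, 0.68, -0.0]
wrist_force: [0.2, 0.6, 0.0]
finger_gap: 0.0135
tcp [0.4841 0.1725 0.1505] a 85.72 units [-0.0007 -0.0007  0.0096] turn total -0.03 F [0.2 0.6 0. ] gap 0.0135 t 8.6 j [ 0.19  0.24 -0.28  1.05 -0.    1.83]
clock: 9.02
tcp_pos: [0.4845, 0.1726, 0.1471]
orientation: [0.0, 0.733, 0.68, -0.0]
wrist_force: [0.3, 0.8, -0.7]
finger_gap: 0.0135
tcp [0.4845 0.1726 0.1471] a 85.72 units [-0.0008 -0.0012  0.0054] turn total -0.03 F [ 0.3  0.8 -0.7] gap 0.0135 t 9.0167 j [ 0.19  0.25 -0.28  1.04 -0.    1.83]
```

```bash
python3 -m creep '{"hand":[10,10,10,10,10],"delta_pos":[[0,0,0.002],[0,0,0.001],[0,0,0.001],[0,0,0],[0,0,0]],"turn":[0,0,0,0,0]}';python3 -m creep '{"hand":[10,10,10,10,10],"delta_pos":[[0,0,0.001],[0,0,0.0],[0,0,0.001],[0,0,0],[0,0,0]],"turn":[0,0,0,0,0]}';python3 to.py 0.4835 0.172 0.1428 85.85;  python3 - <<'E'
from h import *
c=env.read_camera('scene'); cv2.imwrite('pics/s6.png',cv2.resize(cv2.cvtColor(c['pixels'],cv2.COLOR_RGB2BGR)[120:300,180:360],None,fx=3.3,fy=3.3,interpolation=cv2.INTER_CUBIC))
E
```

```text
clock: 9.43
tcp_pos: [0.4844, 0.1726, 0.1438]
orientation: [-0.0, 0.733, 0.68, -0.0]
wrist_force: [0.2, 0.7, -1.3]
finger_gap: 0.0138
clock: 9.85
tcp_pos: [0.4845, 0.1726, 0.1428]
orientation: [0.0, 0.733, 0.68, 0.0]
wrist_force: [-1.9, -0.3, 5.1]
finger_gap: 0.0135
tcp [0.4845 0.1726 0.1428] a 85.72 units [-0.0009 -0.0012  0.    ] turn total -0.03 F [-1.9 -0.3  5.1] gap 0.0135 t 9.85 j [ 0.19  0.25 -0.29  1.03 -0.    1.83]
```

View pics/s6.png

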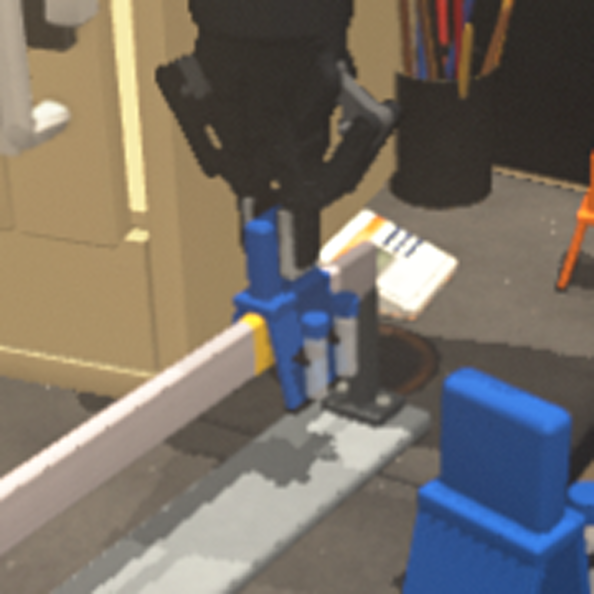

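Contact comes at TCP z 0.1428, exactly the predicted seat height, with 5 N upward. Now I'll slide along the rail gently.

```bash
python3 -m creep '{"hand":[10,10,10,10,10],"delta_pos":[[0,-0.001,0],[0.005,0,0],[0.01,0,0],[0.01,0,0],[0.01,0,0]],"turn":[0,0,0,0,0]}';python3 to.py 0.499 0.3882 0.1428 85.85; python3 -m creep '{"hand":[10,10,10,10,10],"delta_pos":[[0.01,0,0],[0.01,0,0],[0.01,0,0],[0.01,0,0],[0.01,0,0]],"turn":[0,0,0,0,0]}';python3 to.py 0.499 0.3882 0.1428 85.85
```

```text
clock: 10.32
tcp_pos: [0.4865, 0.2, 0.1428]
orientation: [0.001, 0.733, 0.68, -0.0]
wrist_force: [-0.4, -4.9, 5.5]
finger_gap: 0.0133
tcp [0.4865 0.2    0.1428] a 85.65 units [ 0.2358 -0.0022 -0.0004] turn total -0.04 F [-0.4 -4.9  5.5] gap 0.0133 t 10.3167 j [ 0.24  0.27 -0.26  1.04 -0.    1.89]
clock: 10.73
tcp_pos: [0.4894, 0.24, 0.1428]
orientation: [0.001, 0.733, 0.68, -0.0]
wrist_force: [-0.4, -5.3, 6.6]
finger_gap: 0.0138
tcp [0.4894 0.24   0.1428] a 85.67 units [ 0.1857 -0.002  -0.0004] turn total -0.04 F [-0.4 -5.3  6.6] gap 0.0138 t 10.7333 j [ 0.31  0.31 -0.21  1.05 -0.    1.96]
```

```bash
python3 -m creep '{"hand":[10,10,10,10,10],"delta_pos":[[0.013,0,0],[0.013,0,0],[0.013,0,0],[0.013,0,0],[0.013,0,0]],"turn":[0,0,0,0,0]}';python3 to.py 0.499 0.3882 0.1428 85.85; python3 -m creep '{"hand":[10,10,10,10,10],"delta_pos":[[0.013,-0.0005,0],[0.013,-0.0005,0],[0.013,0,0],[0.013,0,0],[0.013,0,0]],"turn":[0,0,0,0,0]}';python3 -m creep '{"hand":[10,10,10,10,10],"delta_pos":[[0.013,0,0],[0.013,0,0],[0.008,0,0],[0,0,0],[0,0,0]],"turn":[0,0,0,0,0]}';python3 to.py 0.499 0.3882 0.1428 85.85
python3 - <<'E'
from h import *
import pickle
c=env.read_camera('scene'); save(c,'s7.png'); pickle.dump(c,open('s7.pkl','wb'))
c=env.read_camera('top'); save(c,'t7.png')
E
```

```text
clock: 11.15
tcp_pos: [0.4932, 0.2919, 0.1428]
orientation: [0.001, 0.733, 0.68, -0.0]
wrist_force: [-1.1, -4.8, 6.0]
finger_gap: 0.0137
tcp [0.4932 0.2919 0.1428] a 85.67 units [ 0.1206 -0.0019 -0.0002] turn total -0.04 F [-1.1 -4.8  6. ] gap 0.0137 t 11.15 j [ 0.4   0.36 -0.14  1.07 -0.    2.04]
clock: 11.57
tcp_pos: [0.4962, 0.3438, 0.1428]
orientation: [0.001, 0.733, 0.68, -0.0]
wrist_force: [-0.6, -5.6, 6.7]
finger_gap: 0.0134
clock: 11.98
tcp_pos: [0.4983, 0.3722, 0.1428]
orientation: [0.0, 0.733, 0.68, 0.001]
wrist_force: [0.5, -0.1, 5.0]
finger_gap: 0.0132
tcp [0.4983 0.3722 0.1428] a 85.74 units [ 0.02   -0.0007  0.0001] turn total -0.02 F [ 0.5 -0.1  5. ] gap 0.0132 t 11.9833 j [ 0.51  0.45 -0.01  1.12 -0.    2.16]
```

View pics/s7.png

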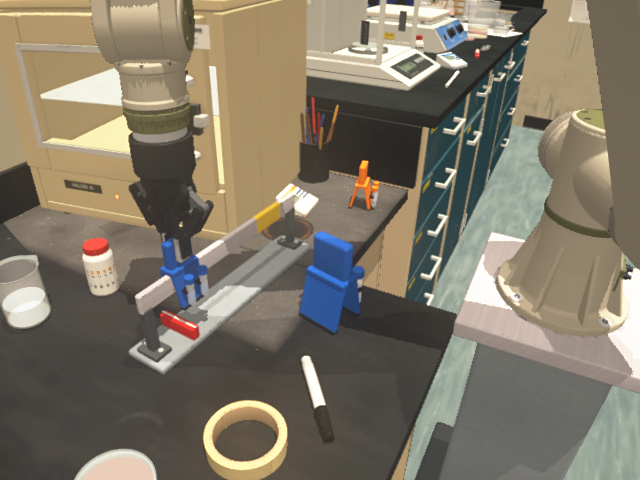

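The hanger is astride at about (270, 183), short of the red marker at (325, 180). I'll measure its centre against the marker in this same camera.

```bash
cat > meas.py <<'E'
from h import *
import sys,pickle
th=np.radians(85.9); ya=np.array([np.cos(th),np.sin(th)]); xa=np.array([np.sin(th),-np.cos(th)])
def meas(c):
    W=cloud(c); hsv=cv2.cvtColor(c['pixels'],cv2.COLOR_RGB2HSV); X,Y,Z=W[...,0],W[...,1],W[...,2]
    m=(hsv[...,0]>100)&(hsv[...,0]<125)&(hsv[...,1]>130)&(hsv[...,2]>40)&(X>.42)&(Y>.3)&(Y<.47)&(Z>.05)
    m=cv2.erode(m.astype(np.uint8),np.ones((2,2)))>0
    P=W[m]; 
    if len(P)>30:
      s=P[:,:2]@ya*1000; x=P[:,:2]@xa*1000; z=P[:,2]*1000
      for lo,hi in [(70,90),(90,110),(110,122),(124,145),(145,158),(157,170)]:
        k=(z>lo)&(z<hi)
        if k.sum()>5: print(' z',lo,hi,k.sum(),'s',np.percentile(s[k],[2,50,98]).round(1),'x',np.percentile(x[k],[2,98]).round(1))
      print(' zmax',np.percentile(z,99.5).round(1))
    red=((hsv[...,0]<8)|(hsv[...,0]>172))&(hsv[...,1]>120)&(hsv[...,2]>60)&(X>.42)&(X<.56)&(Y>.3)&(Y<.45)&(Z>.012)&(Z<.06)
    P=W[red]
    if len(P)>20:
      s=P[:,:2]@ya*1000; z=P[:,2]*1000; print(' red',len(P),np.percentile(s,[1,50,99]).round(1)); t=z>np.percentile(z,95)-5
      rr=cv2.minAreaRect((P[:,:2]*1000).astype(np.float32)); print('  rect',rr,'s ctr',np.array(rr[0])@ya)
    b=(Z>0.104)&(Z<0.12)&(X>.46)&(X<.52)&(Y>.06)&(Y<.48)&~m
    s=W[b][:,:2]@ya*1000; print(' bar ends',np.percentile(s,[.3,99.7]).round(1))
if __name__=='__main__':
    for f in sys.argv[1:]: print(f); meas(pickle.load(open(f,'rb')))
E
python3 meas.py s7.pkl scene0.pkl top0.pkl
python3 - <<'E'
from h import *; import pickle
c=pickle.load(open('s7.pkl','rb')); cv2.imwrite('pics/s7c.png',cv2.resize(cv2.cvtColor(c['pixels'],cv2.COLOR_RGB2BGR)[190:370,110:290],None,fx=3.3,fy=3.3,interpolation=cv2.INTER_CUBIC))
E
```

```text
s7.pkl
 z 70 90 77 s [395.3 425.1 430.5] x [447.4 453.4]
 z 90 110 156 s [388.8 420.4 430.3] x [450.  458.5]
 z 110 122 388 s [385.4 415.5 430.7] x [434.7 477.8]
 z 124 145 140 s [415.1 425.3 428.1] x [460.3 472.2]
 z 145 158 76 s [418.9 425.8 428.8] x [461.8 470.9]
 z 157 170 60 s [414.5 422.9 427.6] x [462.6 471.8]
 zmax 163.0
 red 508 [417.3 429.5 431.7]
  rect ((498.1987609863281, 381.83251953125), (31.18341636657715, 67.50042724609375), 86.26205444335938) s ctr 416.47526540997796
 bar ends [130.  485.2]
scene0.pkl
 red 507 [417.2 429.6 431.8]
  rect ((498.18017578125, 382.343994140625), (31.14177131652832, 66.33370971679688), 87.47847747802734) s ctr 416.9841022501368
 bar ends [130.3 485.1]
top0.pkl
 red 90 [414.5 417.3 428.4]
  rect ((497.296875, 386.914794921875), (13.73857307434082, 66.37860107421875), 87.65158081054688) s ctr 421.4800516115717
 bar ends [126.2 480.9]
```

View pics/s7c.png

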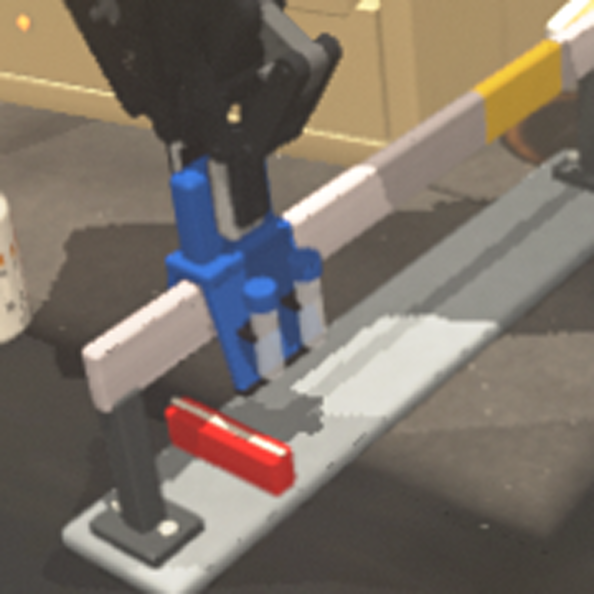

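View pics/t7.png

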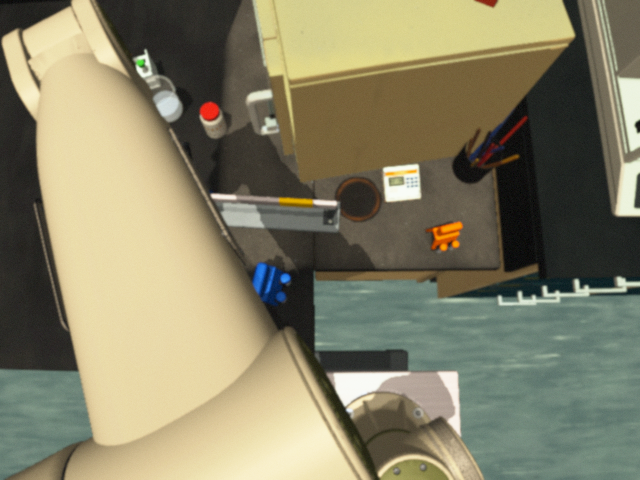

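```bash
cat > wl.py <<'E'
from h import *
import pickle
from meas import ya,xa
def onplane(c,uv,z):
    K=np.array([[c['fx'],0,c['cx']],[0,c['fy'],c['cy']],[0,0,1]])
    p=cv2.undistortPoints(np.array(uv,float).reshape(-1,1,2),K,np.array(c['D'])).reshape(-1,2)
    d=np.c_[p,np.ones(len(p))]@q2R(c['orientation']).T; o=np.array(c['origin'])
    return o+d*((z-o[2])/d[:,2])[:,None]
def proj(c,P):
    Rm=q2R(c['orientation']); rv=cv2.Rodrigues(Rm.T)[0]; tv=-Rm.T@np.array(c['origin'])
    K=np.array([[c['fx'],0,c['cx']],[0,c['fy'],c['cy']],[0,0,1]])
    return cv2.projectPoints(np.array(P,float),rv,tv,K,np.array(c['D']))[0].reshape(-1,2)
E
python3 - <<'E'
from wl import *
for f,box in [('scene0.pkl',(300,350,150,205)),('top0.pkl',(185,225,185,208))]:
    c=pickle.load(open(f,'rb')); W=cloud(c); im=c['pixels'].astype(int); hsv=cv2.cvtColor(c['pixels'],cv2.COLOR_RGB2HSV)
    y0,y1,x0,x1=box
    red=(((hsv[...,0]<10)|(hsv[...,0]>170))&(hsv[...,1]>110)&(hsv[...,2]>60)).astype(np.uint8)
    r=np.zeros_like(red); r[y0:y1,x0:x1]=red[y0:y1,x0:x1]
    hull=np.zeros_like(r); pts=cv2.findNonZero(r); cv2.fillConvexPoly(hull,cv2.convexHull(pts),1)
    wh=(hull>0)&(hsv[...,1]<110)&(hsv[...,2]>110)
    v,u=np.nonzero(wh); P=onplane(c,np.c_[u,v],.034); print(f,len(u),'line s',np.round(np.percentile(P[:,:2]@ya*1000,[5,50,95]),1),'lat',np.round(np.percentile(P[:,:2]@xa*1000,[5,95]),1))
    # red top/hull edges
    v,u=np.nonzero(hull); print('  hull s on z=.034:',np.percentile(onplane(c,np.c_[u,v],.034)[:,:2]@ya*1000,[1,99]).round(1))
# overlay model of hanger & mark in s7
c=pickle.load(open('s7.pkl','rb')); im=cv2.cvtColor(c['pixels'],cv2.COLOR_RGB2BGR)
x0,y0,k=130,190,5
crop=cv2.resize(im[y0:y0+120+40,x0:x0+120],None,fx=k*.75,fy=k*.75,interpolation=cv2.INTER_CUBIC); k*=.75
def box(sc,lc,xs,ys,zs,col):
    P=[]
    for x in xs:
        for y in ys:
            for z in zs: 
                q=xa*(lc+x)/1000+ya*(sc+y)/1000; P.append([q[0],q[1],z/1000])
    uv=(proj(c,P)-[x0-.5,y0-.5])*k
    for i in range(8):
        for j in range(i+1,8):
            if bin(i^j).count('1')==1: cv2.line(crop,tuple(np.int32(uv[i])),tuple(np.int32(uv[j])),col,1)
box(406.5,468,(-7,7),(-22,22),(123,163),(0,255,255))
box(423.5,468,(-33,33),(-7,7),(12,34),(0,255,0))
cv2.imwrite('pics/s7o.png',crop)
E
```

```text
scene0.pkl 98 line s [417.4 422.8 424.7] lat [439.3 498.2]
  hull s on z=.034: [417.3 444. ]
top0.pkl 153 line s [411.7 422.6 429.2] lat [441.2 497.8]
  hull s on z=.034: [410.7 429.7]
```

View pics/s7o.png

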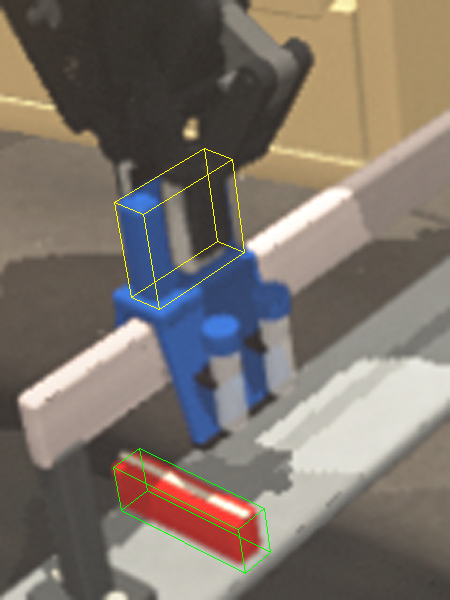

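Run:
```python
from wl import *
c=pickle.load(open('s7.pkl','rb')); im=cv2.cvtColor(c['pixels'],cv2.COLOR_RGB2BGR)
a=cv2.resize(im[235:315,155:205],None,fx=7,fy=7,interpolation=cv2.INTER_CUBIC)
b=cv2.resize(im[300:350,150:210],None,fx=7,fy=7,interpolation=cv2.INTER_CUBIC)
for img,(x0,y0) in [(a,(155,235)),(b,(150,300))]:
    for i in range(0,img.shape[1],70): cv2.line(img,(i,0),(i,6),(255,255,255),1); cv2.putText(img,str(x0+i//7),(i,18),0,.4,(0,255,0),1)
    for i in range(0,img.shape[0],70): cv2.line(img,(0,i),(6,i),(255,255,255),1); cv2.putText(img,str(y0+i//7),(8,i+5),0,.4,(0,255,255),1)
o=np.zeros((560,780,3),np.uint8); o[:a.shape[0],:350]=a; o[:350,355:775]=b
cv2.imwrite('pics/z7.png',o)
```

```text
(no output)
```

View pics/z7.png

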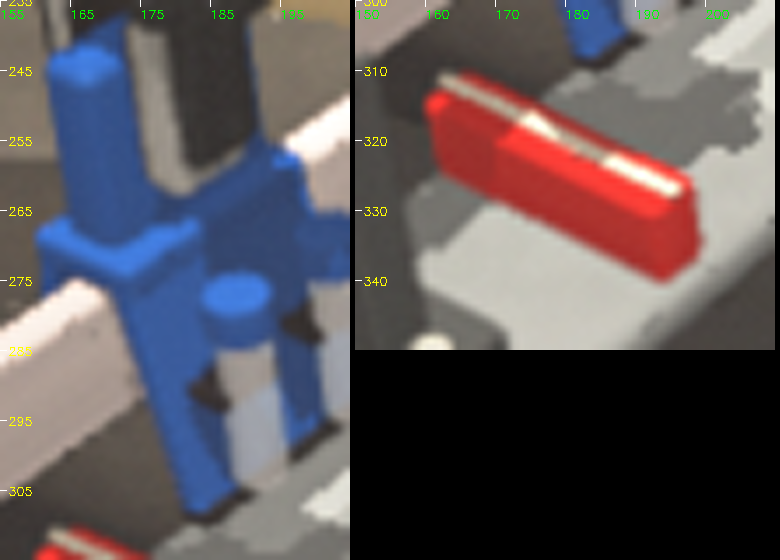

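Run:
```python
from wl import *
c=pickle.load(open('s7.pkl','rb'))
def f(lbl,X,Y,x0,y0,z):
    uv=[(X+.5)/7-.5+x0,(Y+.5)/7-.5+y0]; P=onplane(c,[uv],z)[0]; print(lbl,np.round(uv,1),'s',round(P[:2]@ya*1000,1),'lat',round(P[:2]@xa*1000,1))
f('foot near',195,513,155,235,.065); f('foot near r',238,487,155,235,.065); f('foot far',325,430,155,235,.065); f('foot far l',300,445,155,235,.065)
f('roof near L',38,235,155,235,.123); f('roof near R',122,268,155,235,.123); f('roof far R',300,158,155,235,.123)
f('tab top near L',50,72,155,235,.163); f('tab top near R',105,86,155,235,.163);f('tab bot L',70,232,155,235,.123)
f('line a',85,80,150,300,.034); f('line b',325,190,150,300,.034); f('line mid',185,130,150,300,.034)
f('mark top near R',295,215,150,300,.034); f('mark top far R',335,180,150,300,.034); f('mark near L',72,103,150,300,.034); f('mark far L',105,75,150,300,.034)
```

```text
foot near [182.4 307.9] s 427.4 lat 453.1
foot near r [188.6 304.1] s 416.7 lat 451.6
foot far [201. 296.] s 393.3 lat 449.6
foot far l [197.4 298.1] s 399.8 lat 450.5
roof near L [160.  268.1] s 430.6 lat 481.2
roof near R [172.  272.9] s 429.7 lat 459.7
roof far R [197.4 257.1] s 383.1 lat 457.4
tab top near L [161.7 244.9] s 429.8 lat 470.6
tab top near R [169.6 246.9] s 427.7 lat 458.5
tab bot L [164.6 267.7] s 426.5 lat 476.8
line a [161.7 311. ] s 423.8 lat 503.7
line b [196.  326.7] s 421.9 lat 437.6
line mid [176.  318.1] s 423.9 lat 474.6
mark top near R [191.7 330.3] s 430.8 lat 437.5
mark top far R [197.4 325.3] s 418.6 lat 438.0
mark near L [159.9 314.3] s 430.6 lat 500.5
mark far L [164.6 310.3] s 420.3 lat 501.4
```

```bash
python3 -m creep '{"hand":[10,10,10,10,10],"delta_pos":[[0.006,-0.0005,0],[0.008,0,0],[0.0075,0,0],[0,0,0],[0,0,0]],"turn":[0,0,0,0,0]}';python3 to.py 0.499 0.3882 0.1428 85.85
python3 - <<'E'
from wl import *
c=env.read_camera('scene'); pickle.dump(c,open('s8.pkl','wb'))
im=cv2.cvtColor(c['pixels'],cv2.COLOR_RGB2BGR)
cv2.imwrite('pics/z8.png',cv2.resize(im[235:345,140:220],None,fx=7,fy=7,interpolation=cv2.INTER_CUBIC)[:,:].copy()[:600] if False else cv2.resize(im[240:340,140:220],None,fx=6,fy=6,interpolation=cv2.INTER_CUBIC))
E
```

```text
clock: 12.5
tcp_pos: [0.499, 0.3883, 0.1428]
orientation: [0.001, 0.733, 0.68, 0.0]
wrist_force: [-0.6, -2.3, 7.1]
finger_gap: 0.0136
tcp [0.499  0.3883 0.1428] a 85.7 units [-0.0001 -0.      0.    ] turn total -0.03 F [-0.6 -2.3  7.1] gap 0.0136 t 12.5 j [ 0.54  0.47  0.03  1.13 -0.    2.18]
```

View pics/z8.png

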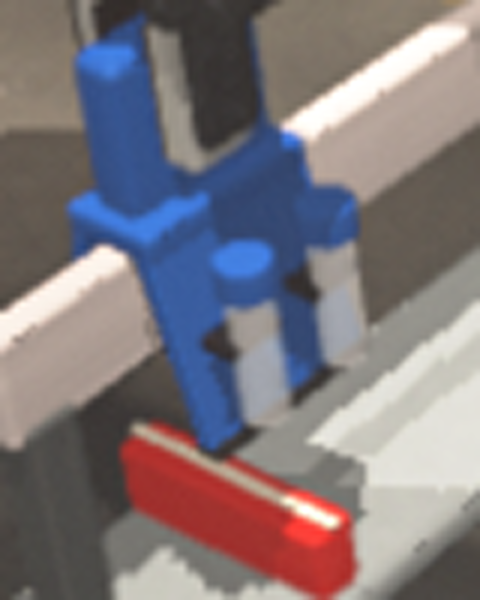

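```bash
python3 - <<'E'
from wl import *
c=pickle.load(open('s8.pkl','rb'))
def f(lbl,X,Y,z):
    uv=[(X+.5)/6-.5+140,(Y+.5)/6-.5+240]; P=onplane(c,[uv],z)[0]; print(lbl,np.round(uv,1),'s',round(P[:2]@ya*1000,1),'lat',round(P[:2]@xa*1000,1))
f('roof near L',70,207,.123); f('roof near R',145,240,.123); f('roof far R',300,140,.123)
f('foot near',208,452,.065);f('foot far',325,372,.065)
f('line a',135,430,.034); f('line b',335,523,.034); f('line mid',235,475,.034)
E
python3 meas.py s8.pkl
```

```text
roof near L [151.2 274.1] s 446.8 lat 480.8
roof near R [163.8 279.6] s 446.5 lat 457.8
roof far R [189.6 262.9] s 399.6 lat 456.5
foot near [174.2 314.9] s 444.6 lat 451.7
foot far [193.8 301.6] s 408.5 lat 449.5
line a [162.1 311.2] s 423.9 lat 502.9
line b [195.4 326.8] s 422.4 lat 438.2
line mid [178.8 318.8] s 422.7 lat 470.3
s8.pkl
 z 70 90 117 s [411.4 440.6 446.6] x [447.1 452.4]
 z 90 110 199 s [405.6 435.8 446.6] x [451.4 457.9]
 z 110 122 422 s [401.2 429.  446.7] x [434.7 474.1]
 z 124 145 149 s [428.5 440.8 444. ] x [458.7 472.4]
 z 145 158 81 s [434.8 441.4 444.7] x [461.8 470.4]
 z 157 170 68 s [430.8 439.7 444.3] x [463.  471.8]
 zmax 162.7
 red 501 [417.4 429.6 431.7]
  rect ((498.357421875, 381.8874816894531), (31.098400115966797, 66.81775665283203), 87.0368423461914) s ctr 416.54143075614326
 bar ends [129.8 485. ]
```

```bash
python3 -m creep '{"hand":[10,10,10,10,10],"delta_pos":[[0.001,0,0],[0,0,0],[0,0,-0.0007],[0,0,0],[0,0,0]],"turn":[0,0,0,0,0]}' 20; python3 to.py 0.499 0.3883 0.1428 85.85; python3 -m creep '{"hand":[16,18,20,22,24],"delta_pos":[[0,0,0],[0,0,0],[0,0,0],[0,0,0],[0,0,0]],"turn":[0,0,0,0,0]}';python3 -m creep '{"hand":[28,32,36,40,40],"delta_pos":[[0,0,0],[0,0,0],[0,0,0],[0,0,0],[0,0,0]],"turn":[0,0,0,0,0]}'; python3 to.py 0.499 0.3883 0.25 85.85
python3 - <<'E'
from wl import *
c=env.read_camera('scene'); pickle.dump(c,open('s9.pkl','wb'))
im=cv2.cvtColor(c['pixels'],cv2.COLOR_RGB2BGR)
cv2.imwrite('pics/z9.png',cv2.resize(im[220:340,120:230],None,fx=5,fy=5,interpolation=cv2.INTER_CUBIC))
E
python3 meas.py s9.pkl
```

```text
clock: 12.97
tcp_pos: [0.4989, 0.3889, 0.1428]
orientation: [0.0, 0.733, 0.68, -0.0]
wrist_force: [0.7, -3.6, 5.0]
finger_gap: 0.0134
tcp [0.4989 0.3889 0.1428] a 85.7 units [-0.0007  0.0002  0.    ] turn total -0.03 F [ 0.7 -3.6  5. ] gap 0.0134 t 12.9667 j [ 0.54  0.47  0.03  1.13 -0.    2.18]
clock: 13.38
tcp_pos: [0.4984, 0.3895, 0.1424]
orientation: [-0.0, 0.733, 0.68, -0.0]
wrist_force: [0.0, -0.5, -0.7]
finger_gap: 0.0241
clock: 13.8
tcp_pos: [0.4987, 0.3893, 0.1428]
orientation: [0.0, 0.733, 0.68, 0.0]
wrist_force: [0.2, -0.9, 0.4]
finger_gap: 0.0403
tcp [0.4987 0.3893 0.1428] a 85.72 units [-0.0013  0.0005 -0.1339] turn total -0.03 F [ 0.2 -0.9  0.4] gap 0.0403 t 13.8 j [ 0.54  0.47  0.03  1.13 -0.    2.18]
s9.pkl
 z 70 90 117 s [411.1 441.3 447.7] x [447.  452.5]
 z 90 110 203 s [405.9 435.6 447.3] x [443.1 457.7]
 z 110 122 345 s [402.6 432.  447.6] x [434.4 476.4]
 z 124 145 214 s [426.2 438.5 445.2] x [460.3 471.7]
 z 145 158 131 s [426.6 437.7 445.4] x [461.2 470.2]
 z 157 170 114 s [421.7 434.9 444.9] x [461.7 472.5]
 zmax 163.0
 red 500 [418.1 429.6 431.8]
  rect ((497.8982849121094, 381.6213684082031), (31.800107955932617, 66.57634735107422), 86.28760528564453) s ctr 416.24317139709956
 bar ends [130.5 485.3]
```

View pics/z9.png

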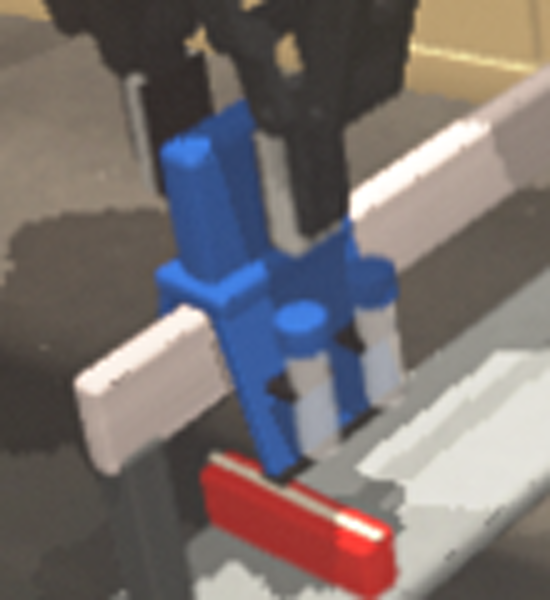

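The jaws are open at 40 mm, clear of the tab. The hanger sits level astride the bar with its near foot over the marker, so I'll back up straight and then move the arm away for a clear top view.

```bash
python3 -m creep '{"hand":[40,40,40,40,40],"delta_pos":[[0,0,-0.01],[0,0,-0.02],[0,0,-0.03],[0,0,-0.04],[0,0,-0.04]],"turn":[0,0,0,0,0]}'; python3 -m creep '{"hand":[40,40,40,40,40],"delta_pos":[[-0.03,0,-0.03],[-0.04,0,0],[-0.04,0,0],[-0.04,0,0],[-0.04,0,0]],"turn":[0,0,0,0,0]}'; python3 -m creep '{"hand":[40,40,40,40,40],"delta_pos":[[-0.04,0,0],[-0.04,0,0],[-0.04,0,0],[-0.04,0,0],[-0.04,0,0]],"turn":[0,0,0,0,0]}'; python3 -m creep '{"hand":[40,40,40,40,40],"delta_pos":[[-0.04,0,0],[-0.04,0,0],[-0.04,0,0],[-0.02,0,0],[0,0,0]],"turn":[0,0,0,0,0]}'
python3 - <<'E'
from wl import *
from meas import meas
for n in ['scene','top']:
    c=env.read_camera(n); pickle.dump(c,open(n+'10.pkl','wb')); save(c,n+'10.png'); print(n); meas(c)
print(env.get_state()['clock'])
E
```

```text
clock: 14.27
tcp_pos: [0.4981, 0.389, 0.256]
orientation: [-0.0, 0.733, 0.68, -0.001]
wrist_force: [0.6, 0.7, -0.1]
finger_gap: 0.0401
clock: 14.68
tcp_pos: [0.4871, 0.2366, 0.2798]
orientation: [0.0, 0.733, 0.68, 0.001]
wrist_force: [0.5, 0.0, -0.7]
finger_gap: 0.0397
clock: 15.1
tcp_pos: [0.4751, 0.0768, 0.2798]
orientation: [0.0, 0.733, 0.68, 0.0]
wrist_force: [0.7, -0.3, 0.2]
finger_gap: 0.0401
clock: 15.52
tcp_pos: [0.467, -0.0364, 0.2796]
orientation: [0.001, 0.735, 0.679, -0.0]
wrist_force: [-0.9, 0.4, 0.3]
finger_gap: 0.04
scene
 z 70 90 105 s [412.5 442.3 447.8] x [446.7 452.6]
 z 90 110 206 s [406.2 435.5 447.1] x [451.2 457.9]
 z 110 122 416 s [401.6 428.4 447.2] x [434.3 473.7]
 z 124 145 371 s [405.8 428.8 444.7] x [459.9 470.3]
 z 145 158 230 s [405.1 428.  444.7] x [461.3 468.7]
 z 157 170 198 s [405.2 426.4 443.7] x [461.7 470.7]
 zmax 163.3
 red 502 [418.  429.7 431.5]
  rect ((497.9814147949219, 381.50244140625), (31.434236526489258, 65.4864273071289), 86.12177276611328) s ctr 416.1304923293286
 bar ends [128.6 485.6]
top
 z 70 90 29 s [397.7 404.7 432.6] x [446.5 452.2]
 z 90 110 121 s [398.8 421.1 444.2] x [443.3 456.6]
 z 110 122 192 s [397.9 414.2 441.9] x [434.  477.4]
 z 124 145 80 s [399.9 411.3 436.2] x [461.4 472.2]
 z 145 158 60 s [400.1 415.9 436.7] x [461.4 473. ]
 z 157 170 128 s [401.4 420.8 440.3] x [462.7 473.2]
 zmax 163.2
 red 36 [414.8 417.1 429.4]
  rect ((486.5536193847656, 388.48419189453125), (14.714946746826172, 43.29331970214844), 86.53812408447266) s ctr 422.27731683640536
 bar ends [126. 481.]
15.6167
```

View pics/scene10.png

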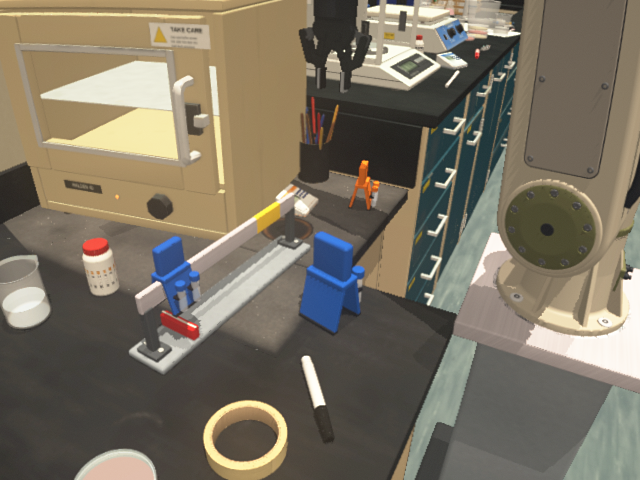

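View pics/top10.png

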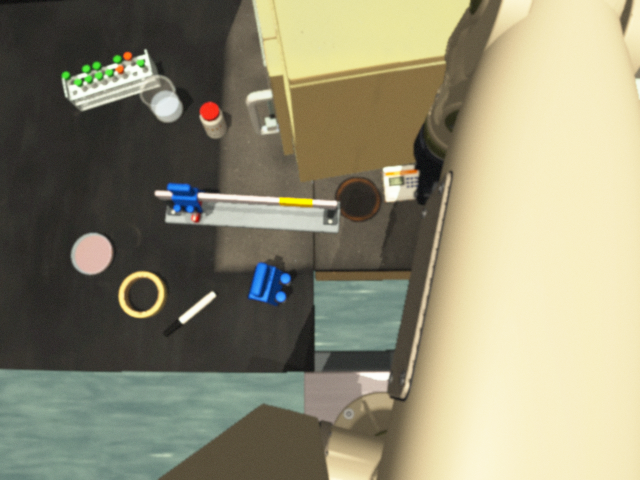

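Both views show the hanger astride the bar over the red marker: scene (270, 175), top (195, 183). Orange, at scene (185, 363), has not moved. The tab centre against the marker centre is about 0 mm off in the scene camera and about -1 mm in the top camera. I'll do a last tilt, yaw and orange check, then hand in.

Run:
```python
from wl import *
for f in ['top10.pkl','scene10.pkl']:
    c=pickle.load(open(f,'rb')); W=cloud(c); hsv=cv2.cvtColor(c['pixels'],cv2.COLOR_RGB2HSV)
    bl=(hsv[...,0]>100)&(hsv[...,0]<125)&(hsv[...,1]>130)&(hsv[...,2]>40)&(W[...,0]>.42)&(W[...,1]>.3)&(W[...,1]<.47)&(W[...,2]>.155)
    P=W[bl]; r=cv2.minAreaRect((P[:,:2]*1000).astype(np.float32)); print(f,'tab',np.round(r[0],1),np.round(r[1],1),round(r[2],1))
    A=np.c_[P[:,:2]@ya,np.ones(len(P))]; t=P[:,2]>.159; print(' z slope deg',np.degrees(np.linalg.lstsq(A[t],P[t,2],rcond=None)[0][0]).round(1))
for f in ['scene0.pkl','scene10.pkl']:
    c=pickle.load(open(f,'rb')); W=cloud(c); hsv=cv2.cvtColor(c['pixels'],cv2.COLOR_RGB2HSV)
    m=(hsv[...,0]>5)&(hsv[...,0]<14)&(hsv[...,1]>200)&(hsv[...,2]>100)&(W[...,1]<-.08)&(W[...,1]>-.2); print('orange',np.nanmedian(W[m],0).round(4))
env.hand_in(); print(env.get_state()['clock'])
```

```text
top10.pkl tab [497.9 387.7] [44.6 14.4] 85.3
 z slope deg 0.1
scene10.pkl tab [497.2 389. ] [44.1 15.5] 88.1
 z slope deg -0.3
orange [ 0.4251 -0.1184  0.0581]
orange [ 0.4242 -0.1171  0.0583]
the job is handed in; nothing more can be done
the job is handed in; nothing more can be done
```

The job is done and handed in, with the last reading before hand-in at about 15.6 s. I gripped the smaller blue hanger by its tab and lowered it astride the bar at the yellow section. Contact came at the predicted seat height. I then slid it about 216 mm along the rail with a light downward load of 5–7 N, released it over the red marker and backed the arm away.

**Final checks:**
- **Centring:** the scene camera puts the hanger within about 0.5 mm of the marker's centre and the top camera about 1 mm short of it. The calibration is good to about 2 mm.
- **Level:** the tab top slopes 0.3° or less along the rail and stands 163 mm high, as expected for a seated hanger.
- **Yaw:** the top camera shows the hanger parallel to the rail. The scene camera disagreed by about 2°, from a coarser view that sees only part of the tab.
- **Orange hanger:** its measured position changed by about 1 mm between the first and last pictures, which is within noise, and nothing touched it.
- **Arm:** it was clear of everything at hand-in, and the highest wrist force seen was about 10 N.

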